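Close the foot-measuring board on a plaster foot cast

ROBOT

A 6-joint arm with a two-finger parallel gripper is mounted at the origin on a cart in front of the work surface, level with it; the furniture and walls round the work are solid. World frame = base frame: x ahead of the robot, y to its left, z up, the work surface at z = 0. Lengths are in mm, angles in rad, forces in N, time in s.
With the tool pointing down it reaches from about 350 to 975 mm from the base axis. Payload 17.4 kg.
Tool frame: the origin (TCP) lies midway between the tips of the shut fingers; the grasp point (between the pads) lies 19 mm behind it; z points along the fingers, y is the direction in which the jaws open and shut (so a half turn about z gives the same grasp; the last joint's range is limited). The gripper opens to 85 mm and grips with 20 to 120 N. Pads are 22 mm wide; open, the fingers measure 114 mm over their backs; the gripper's body (76 mm by 85 mm) begins 54 mm behind the grasp point. The pads swing forward as they close: fully open they stand 13 mm farther back than shut.
Start: joints at [-1.376, 0.116, 1.442, -0, 1.584, -0.038], TCP at [155.714, -656.799, 231.303] pointing down, gripper open.
Joint ranges: [-2.83, 2.83], [-0.83, 2.19], [0.07, 2.5], [-1.14, 4.28], [0.01, 3], [-2.97, 2.97]. Speed limits (rad/s): [1.89, 1.89, 2.22, 3.14, 3.14, 3.14].

INTERFACE

Orientations are given as [roll, pitch, yaw] about the fixed x, y, z axes, in that order (R = Rz(yaw) Ry(pitch) Rx(roll)).
In Python, from station import sense, capture, close_job gives the robot as it stands. The module is installed in compiled form; this text tells all that it offers.
- The arm moves only by the shell command python3 -m inch 'ROWS' [OPENING] [FORCE]. ROWS is text: rows parted by semicolons, each of 6 numbers parted by spaces: the shift along the tool's x, y, z in cm, then the turn, a rotation vector about the tool's x, y, z in rad. A call has 1 to 8 rows; each row shifts and turns the commanded pose from where the row before left it, along the tool's axes as they then stand; what a row does not reach is not made up. A row lasts 1/10 s, in which the tool goes at most 50 mm and 8.59 degrees, less where a joint would pass 70% of its speed; a pose out of reach is approached as far as the arm can. A call is refused whole if a number of a shift passes 5 or a number of a turn 0.15, either way. A call with a gripper value outside its range is refused whole. OPENING is the closure, from 0 (fully open) to 1 (shut), set as the call begins (- or left out, the last holds). The fingers move at their own pace and stop on an object; FORCE is the grip in N (left out, the last holds). Time passes only in rows, so rows that do not move let the fingers close. It gives the time, the measured TCP pose, the force and the opening at its end, in the units of the state.
- sense(): the state, without advancing time (a new reading comes with each control period).
- capture(name): name is "scene" or "top" or "wrist"; returns a dict with "img" (420x560x3 uint8, red, green, blue), "range_z" (420x560 float32, mm along the optical axis (not along the pixel's ray), 0 where there is no reading), "camera_matrix" (3x3 intrinsics, pixels), "k1" (the pictures are not rectified: a ray, as slopes to the right and down, at radius r is drawn at 1 + k1 r^2 times it, then the intrinsics apply), "origin" and "attitude" of the camera in the world; the wrist camera has in their place "hand_eye" (4x4, takes a point from camera to tool coordinates, whose origin is the TCP and whose axes are the flange's). Camera axes: x right, y down, z forward; pixel columns grow to the right and rows downward; lengths in mm; the calibration is good to about 2 mm. A picture is of the moment at which its call begins: read the wrist's pose just before it.
- close_job(): hands the job in, once; it reports no verdict.
The state is a dict: "t": time; "joint_pos": joint angles; "dq": joint speeds; "joint_torque": joint torques, N m; "tool_pos": TCP position; "tcp_rot": TCP orientation; "force": force on the tool from outside, world axes, zero at the start; "wrist_torque": the same for the moment, N m; "gripper_width": opening from 0.0 (shut) to 1.0 (fully open).
Only numpy, scipy, OpenCV 4.12 (cv2) and the standard library are available. Lean on these libraries where they do the work, as an engineer would, in place of code of your own. Each camera call takes 0.05 s, during which the arm holds its last target.

TASK

Take the length and width of the fresh plaster foot that stands loosely on the wooden measuring board: hook a fingertip behind the raised lip of each black slide and draw it in along its rail, the toe slide until its cork touches the toes and the heel is fully home in the heel stop, and the width slide until its cork touches the foot and the foot lies against the long side fence. Leave both slides there, snug against the foot, and the hand clear. The plaster marks easily, so nothing is gripped or lifted: the robot touches neither the foot nor the cork faces, and does not disturb the loose things lying round it.

Things in the scene. Friction and masses are not known exactly. Their poses are not given: they have to be found in the camera images.
- board: Foot-measuring board, fixed: pale wood, 380 x 200 mm, top 16 mm above the bench. x runs from heel to toes, y from the side fence across to the width slide, z up. Origin on the bench under the middle of the foot: the board reaches from x = -140 to 240 mm and y = -60 to 140 mm. It lies across the robot's view, toe end to the robot's right, fence on the robot's side.
- heel_stop (a point): inner face of the white heel stop (board x = -110 mm), 50 mm above the board. The stop is 62 mm high, 5 mm thick, with a cheek of that height on either side of the heel (inner faces at board y = -40 and 42 mm) that ends at board x = -59 mm
- cast: Plaster foot and ankle to be measured, loose, 0.44 to 0.72 kg, 199 x 74 x 167 mm, upright on the board, toes towards the toe slide. Origin: centre of its underside; its own x axis points from toes to heel. It starts 5 to 18 mm short of the heel stop and up to a few mm off the fence; the slides push it home, which takes some 2 to 6 N beyond a slide's own drag.
- toe_tip (a point): foremost point of the toes, 5 mm above the board
- heel_back (a point): rearmost point of the heel, 55 mm above the board; home when at the heel stop's inner face (board x = -110 mm)
- fence_side (a point): widest point of the foot on the fence side, 25 mm above the board; at the fence when at board y = -40 mm, the inner face of the long white side fence, which is 40 mm high, 5 mm thick and ends at board x = 95 mm
- outer_side (a point): widest point of the foot on the width slide's side, 24 mm above the board
- toe_slide (a joint): travel of the toe slide in m: 0 fully out, grows as it is drawn towards the heel (the board's -x), at most 0.095; starts 0 to 0.03. Drag about 2 N, stays where it is left, cannot be lifted.
- toe_slide_face (a point): centre of the toe slide's cork face (84 mm wide, 4 mm thick, from 5 to 37 mm above the board; only the foot may touch it), 18 mm above the board; x axis points away from the foot, along the rail; z up
- toe_slide_lip (a point): middle of the top edge of the toe slide's pull lip: back face of the lip (the side away from the foot), 39 mm above the board, 48 mm behind the cork face. The lip is an upright black plate 46 mm wide and 8 mm thick with a rolled top edge; ribs fill the space before it, behind it is only the bare board. x axis points away from the foot.
- width_slide (a joint): travel of the width slide in m: 0 fully out, grows as it is drawn towards the side fence (the board's -y), at most 0.062; starts 0 to 0.02. Drag about 2 N, stays where it is left, cannot be lifted.
- width_slide_face (a point): centre of the width slide's cork face (56 mm wide, else like the toe slide's), 18 mm above the board, at board x = 42 mm; x axis points away from the foot, along the rail (the board's +y); z up
- width_slide_lip (a point): middle of the top edge of the width slide's pull lip, same shape and sizes as the toe slide's; x axis points away from the foot
- bowl: green rubber bowl, 117 mm across, 60 mm high, left of the board, loose; stays where it stands
- brush: flat brush with red handle, 225 mm long, left of the board, loose; stays where it stands
- screwdriver: screwdriver with yellow handle, 212 mm long, right of the board, loose; stays where it stands
- cork_pad: oval cork heel pad, 60 x 75 x 10 mm, lying on the board's corner beside the heel, loose; stays where it stands

How it is judged:
By the outcome, as a careful person would: the job done as asked, in the order asked, and still so for the second after the job is handed in, with the robot touching nothing.
It also fails if it takes over 45 s, if anything falls off the work surface, if the arm or the gripper's body presses on something with over 40 N, if the wrist force passes 120 N, or if a joint passes its speed limit or range.

## Working session

There is one attempt and no reset: what is moved stays moved. The work goes in short steps, Python scripts to look and compute and a shell command to move; the robot and the scene stay as the last step left them, time stands still between calls to the robot, and variables do not carry over. Pictures are saved under pics/ and viewed, and the job is handed in when it is done.

```bash
mkdir -p pics; ls
python3 - <<'E'
from station import sense,capture
import cv2
s=sense();print(s)
for n in ["scene","top"]:
    c=capture(n);cv2.imwrite(f"pics/{n}0.png",c["img"][:,:,::-1])
    print(n,c["camera_matrix"],c["k1"],c["origin"],c["attitude"])
c=capture("wrist");print(c["hand_eye"])
E
```

```text
pics
{'t': 0.0, 'joint_pos': array([-1.37580537e+00,  1.16486643e-01,  1.44227524e+00,  4.93498023e-06,
        1.58398132e+00, -3.77833440e-02]), 'dq': array([8.96676267e-04, 7.31888471e-05, 4.85233109e-04, 5.52276203e-04,
       2.18569917e-04, 3.54025625e-04]), 'joint_torque': array([ 2.90620970e-03, -7.31981134e+01, -6.32502651e+01,  2.27421087e-04,
        6.16449164e-03,  1.73096294e-05]), 'tool_pos': array([ 155.67461907, -656.60921211,  230.55553099]), 'tcp_rot': array([-3.14044311e+00, -4.83923109e-05,  2.32774334e-01]), 'force': array([0.08259654, 0.11080758, 0.04717612]), 'wrist_torque': array([ 0.01797193, -0.03121757,  0.07303565]), 'gripper_width': 0.9983529714101581}
scene [[469.53506293   0.         273.72751903]
 [  0.         469.53506293 206.52011182]
 [  0.           0.           1.        ]] -0.06844983900355733 [ 29.40599556 923.2499041  841.19985359] [-2.20060619 -0.02154215 -2.5901237 ]
top [[459.22369339   0.         282.73580701]
 [  0.         459.22369339 209.98612249]
 [  0.           0.           1.        ]] 0.037797892675113416 [ 310.43362529   10.52077716 1448.50819818] [-2.97567404  0.01097059 -1.58384342]
[[-1.03015790e-03 -9.50072428e-01 -3.12027756e-01  7.97515814e+01]
 [ 9.99999291e-01 -7.92605814e-04 -8.88139715e-04 -3.38620022e-01]
 [ 5.96482042e-04 -3.12028450e-01  9.50072571e-01 -1.42993376e+02]
 [ 0.00000000e+00  0.00000000e+00  0.00000000e+00  1.00000000e+00]]
```

View pics/scene0.png

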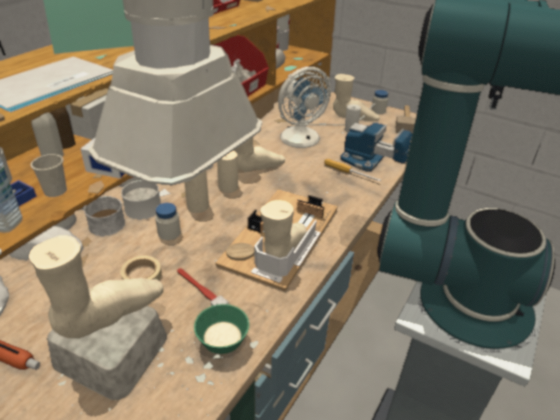

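View pics/top0.png

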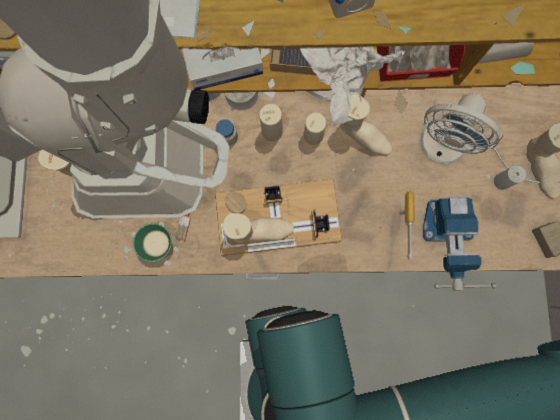

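```bash
cat > h.py <<'E'
import numpy as np,cv2
from scipy.spatial.transform import Rotation as R
from station import sense,capture
def cam(n,s=None):
    if n=="wrist": s=sense()
    c=capture(n)
    if n=="wrist":
        T=np.eye(4);T[:3,:3]=R.from_euler('xyz',s["tcp_rot"]).as_matrix();T[:3,3]=s["tool_pos"];T=T@np.array(c["hand_eye"])
    else:
        T=np.eye(4);T[:3,:3]=R.from_euler('xyz',c["attitude"]).as_matrix();T[:3,3]=c["origin"]
    c["T"]=T;return c
def rays(c,uv):
    uv=np.atleast_2d(np.float64(uv));K=c["camera_matrix"]
    x=cv2.undistortPoints(uv[:,None],K,np.array([c["k1"],0,0,0,0]))[:,0]
    return np.c_[x,np.ones(len(x))]
def plane(c,uv,z):
    d=rays(c,uv)@c["T"][:3,:3].T;o=c["T"][:3,3]
    return o+d*((z-o[2])/d[:,2])[:,None]
def cloud(c):
    h,w=c["range_z"].shape;u,v=np.meshgrid(np.arange(w),np.arange(h))
    d=rays(c,np.c_[u.ravel(),v.ravel()])*c["range_z"].reshape(-1,1)
    return (d@c["T"][:3,:3].T+c["T"][:3,3]).reshape(h,w,3)
def proj(c,P):
    P=np.atleast_2d(P);T=np.linalg.inv(c["T"]);p=P@T[:3,:3].T+T[:3,3]
    return cv2.projectPoints(p,np.zeros(3),np.zeros(3),c["camera_matrix"],np.array([c["k1"],0,0,0,0]))[0][:,0]
E
python3 - <<'E'
from h import *
c=cam("top");P=cloud(c)
im=c["img"][165:265,180:440];cv2.imwrite("pics/topz.png",cv2.resize(im,None,fx=3,fy=3,interpolation=cv2.INTER_CUBIC)[:,:,::-1])
# board corners px guess
for uv in [(217,193),(336,181),(341,242),(219,255)]:
    print(uv,plane(c,uv,16).round(1),P[uv[1],uv[0]].round(1))
print("bench",P[260,300],P[150,290])
# lamp
for uv in [(100,150),(220,160),(150,205),(100,50)]: print(uv,P[uv[1],uv[0]].round(0))
E
```

```text
(217, 193) [[608.5 231.8  16. ]] [608.7 231.9  15.1]
(336, 181) [[ 641.7 -148.1   16. ]] [ 644.8 -149.5    2.9]
(341, 242) [[ 446.6 -157.3   16. ]] [ 448.5 -159.7   -4.6]
(219, 255) [[411.4 223.4  16. ]] [412.8 226.4  -4.1]
bench [393.05072484 -28.75228694   3.74847595] [752.43794544  -3.10586341  -2.94846146]
(100, 150) [499. 264. 843.]
(220, 160) [514. 117. 731.]
(150, 205) [487. 302. 485.]
(100, 50) [ 528.  180. 1054.]
```

View pics/topz.png

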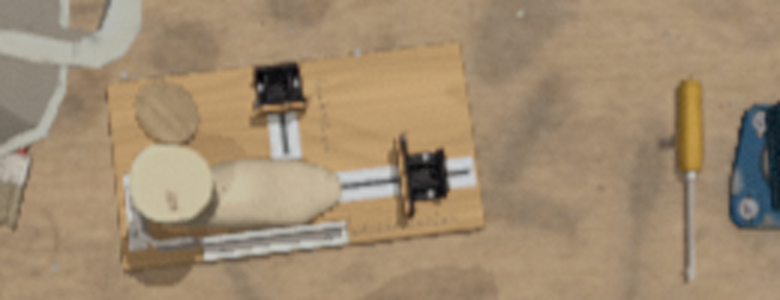

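```bash
python3 -m inch '2 -1.6 -1 0 0 0;3.4 -2.58 -.5 0 0 0;3.4 -2.58 -.5 0 0 0;3.4 -2.58 -.5 0 0 0;3.4 -2.58 -.5 0 0 0;3.4 -2.58 -.4 0 0 0;3.4 -2.58 -.4 0 0 0;3.4 -2.58 -.4 0 0 0' 1 20; python3 -m inch '3.4 -2.58 -.4 0 0 0;3.4 -2.58 -.4 0 0 0;3.4 -2.58 -.4 0 0 0;3.4 -2.58 -.4 0 0 0;3.4 -2.58 -.4 0 0 .036;3.4 -2.58 -.4 0 0 .036;3.4 -2.58 -.4 0 0 .036;2 -1.5 0 0 0 .036'
python3 -m inch '0 0 0 0 0 0;0 0 0 0 0 0'
python3 - <<'E'
from h import *
c=cam("wrist");cv2.imwrite("pics/w1.png",c["img"][:,:,::-1])
np.savez("w1.npz",**{k:c[k] for k in ["img","range_z","camera_matrix","k1","T"]})
s=sense();print(s["tool_pos"],s["tcp_rot"],s["joint_pos"],s["force"],s["gripper_width"])
E
```

```text
t: 1.0
tool_pos: [362.1, -404.4, 273.5]
tcp_rot: [3.142, -0.0, 0.233]
force: [0.3, -0.5, -0.3]
gripper_width: 0.001
t: 1.8
tool_pos: [574.3, -158.6, 301.7]
tcp_rot: [-3.141, -0.001, 0.089]
force: [0.3, -1.2, 0.0]
gripper_width: 0.005
t: 2.0
tool_pos: [572.8, -160.8, 300.9]
tcp_rot: [-3.142, 0.001, 0.09]
force: [0.0, 0.2, -0.6]
gripper_width: 0.003
[ 572.46835177 -161.25897407  301.10939103] [-3.14155662e+00  4.69429107e-04  8.93594485e-02] [-3.17389823e-01 -6.80603383e-02  1.51704909e+00 -1.53767938e-04
  1.69304929e+00  1.16402835e+00] [-0.59472524 -0.03670147  0.29890015] 0.0013308520519874187
```

View pics/w1.png

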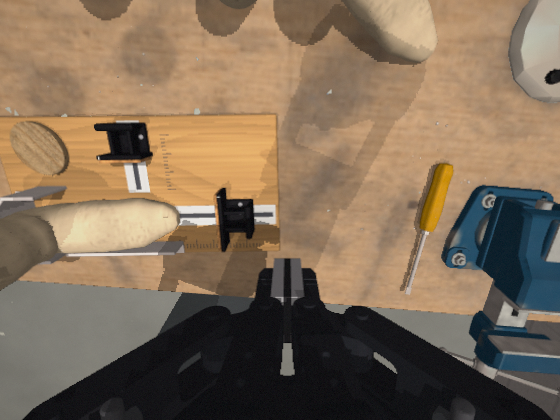

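Run:
```python
from h import *
c=dict(np.load("w1.npz"));c["k1"]=float(c["k1"])
im=c["img"];cv2.imwrite("pics/w1z.png",cv2.resize(im[105:265,80:290],None,fx=3.7,fy=3.7,interpolation=cv2.INTER_CUBIC)[:,:,::-1])
P=cloud(c)
for uv in [(277,115),(278,251),(60,115),(250,115),(277,130),(277,235)]: print(uv,plane(c,uv,16).round(1),P[uv[1],uv[0]].round(1))
print("board z",P[180,200],P[130,230],"bench",P[180,320])
print("fingers", P[290:300:5,287],P[268,287])
```

```text
(277, 115) [[ 647.3 -140.3   16. ]] [ 647.1 -139.8    1.6]
(278, 251) [[ 450.2 -157.4   16. ]] [ 4.426e+02 -1.576e+02 -1.000e-01]
(60, 115) [[620.8 143.8  16. ]] [6.196e+02 1.548e+02 1.000e-01]
(250, 115) [[ 644.1 -104.6   16. ]] [ 644.1 -104.7   16.7]
(277, 130) [[ 628.2 -141.8   16. ]] [ 6.273e+02 -1.413e+02 -1.000e-01]
(277, 235) [[ 476.4 -153.8   16. ]] [ 476.3 -153.8   15.8]
board z [550.50564893 -38.94534752  16.92139446] [622.58642692 -79.08748873  17.40462167] bench [ 562.41894098 -209.72801803    0.87801267]
fingers [[ 583.24314899 -159.41129652  334.00856144]
 [ 584.06437487 -159.33941117  338.89067994]] [ 583.4878469  -159.38329489  315.77504198]
```

View pics/w1z.png

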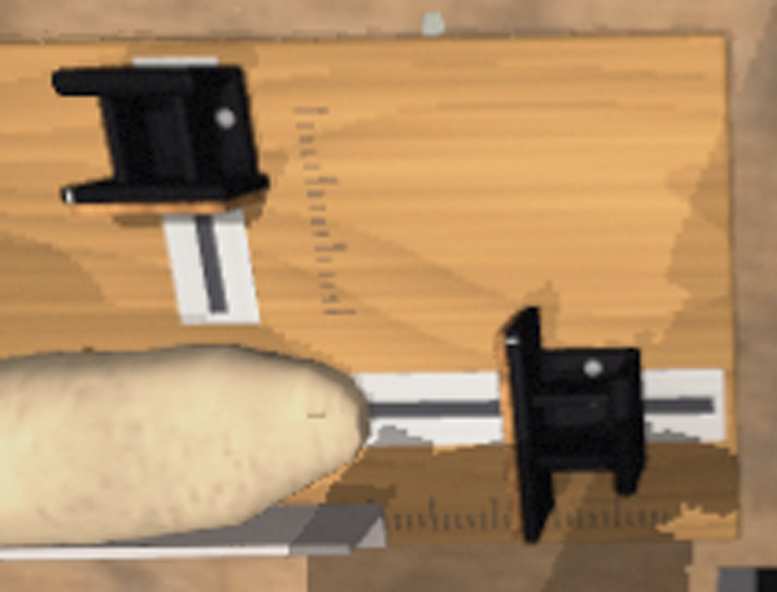

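```bash
cat >> h.py <<'E'
A=.090;XB=np.array([np.sin(A),-np.cos(A),0]);YB=np.array([np.cos(A),np.sin(A),0]);O=np.array([487.3,86.5,0])
def tob(p): 
    q=np.asarray(p)-O; return np.stack([q@XB,q@YB,q[...,2]],-1)
def tow(b): b=np.asarray(b,float);return O+b[...,:1]*XB+b[...,1:2]*YB+b[...,2:]*np.array([0,0,1.])
E
python3 - <<'E'
from h import *
c=dict(np.load("w1.npz"));c["k1"]=float(c["k1"])
B=tob(cloud(c));g=c["img"].max(2)
for nm,(xa,xb,ya,yb) in dict(toe=(100,240,-60,60),wid=(0,90,50,145)).items():
    m=(g<60)&(B[...,0]>xa)&(B[...,0]<xb)&(B[...,1]>ya)&(B[...,1]<yb)&(B[...,2]>44)&(B[...,2]<62)
    p=B[m];ax=0 if nm=="toe" else 1
    h,e=np.histogram(p[:,ax],bins=np.arange(p[:,ax].min(),p[:,ax].max()+3,3))
    print(nm,m.sum(),np.percentile(p,[1,50,99],0).round(1).tolist())
    for n,x in zip(h,e):
        q=p[(p[:,ax]>=x)&(p[:,ax]<x+3)]
        if n: print(round(x,1),n,q[:,1-ax].min().round(1),q[:,1-ax].max().round(1),q[:,2].max().round(1))
# foot
m=(B[...,2]>19)&(B[...,2]<120)&(g>110)&(B[...,0]>-100)&(B[...,0]<130)&(B[...,1]>-37)&(B[...,1]<60)
p=B[m];i=p[:,0].argmax();print("toe",p[i],p[:,1].max())
for x in range(-20,115,10):
    q=p[abs(p[:,0]-x)<2]
    if len(q):print(x,q[:,2].max().round(0),q[:,1].min().round(0),q[:,1].max().round(0))
print("grid far edge",tob(plane(c,[(277,115),(278,251),(60,115)],16)).round(1))
E
```

```text
toe 656 [[162.0, -38.5, 44.3], [173.0, 2.6, 53.9], [204.2, 41.0, 56.9]]
161.4 113 -38.3 41.7 57.6
164.4 190 -41.1 41.4 57.1
167.4 14 -13.0 14.6 47.1
170.4 13 -13.1 14.9 47.2
173.4 14 -13.2 14.5 47.2
176.4 13 -12.5 14.5 47.0
179.4 14 -12.9 14.8 46.5
182.4 18 -13.2 14.7 46.8
185.4 15 -13.3 14.5 46.4
188.4 12 -13.2 13.4 46.3
191.4 12 -12.6 13.6 47.1
194.4 32 -20.2 22.7 55.4
197.4 74 -20.7 23.6 56.6
200.4 79 -21.2 23.4 56.8
203.4 43 -20.3 22.0 54.8
wid 685 [[20.0, 86.2, 44.1], [45.6, 112.5, 54.1], [70.0, 129.7, 56.6]]
86.0 90 15.5 70.8 56.5
89.0 124 18.7 70.6 57.6
92.0 33 28.3 57.9 53.4
95.0 18 29.5 56.6 46.2
98.0 15 29.9 57.9 46.6
101.0 20 29.1 56.6 46.1
104.0 15 29.7 56.5 46.5
107.0 14 28.7 56.7 46.3
110.0 18 29.8 56.0 46.5
113.0 14 29.2 56.7 46.8
116.0 16 30.1 56.7 46.6
119.0 44 20.7 63.1 55.0
122.0 88 18.6 65.2 56.3
125.0 117 19.8 65.4 57.3
128.0 59 21.9 65.3 56.4
toe [128.55346119  52.21757206  19.46984785] 54.972176286914674
-20 92.0 -30.0 30.0
-10 90.0 -34.0 32.0
0 90.0 -30.0 32.0
10 86.0 -33.0 33.0
20 79.0 -35.0 31.0
30 72.0 -36.0 31.0
40 63.0 -35.0 51.0
50 59.0 -36.0 38.0
60 53.0 -35.0 42.0
70 48.0 -28.0 23.0
80 40.0 -24.0 20.0
90 38.0 -19.0 14.0
100 19.0 29.0 29.0
grid far edge [[240.2 139.   16. ]
 [239.6 -58.8  16. ]
 [-45.  138.1  16. ]]
```

```bash
python3 -m inch '-1.2 -.45 3.4 0 0 0;-1.2 -.45 3.4 0 0 0;-1.2 -.45 3.4 0 0 0;-1.2 -.45 3.4 0 0 0;-1.36 -.45 3.4 0 0 0;0 0 2.5 0 0 0;0 0 1.5 0 0 0;0 0 0 0 0 0'
python3 - <<'E'
from h import *
c=cam("wrist");cv2.imwrite("pics/w2.png",c["img"][:,:,::-1])
s=sense();print(tob(s["tool_pos"]),s["tcp_rot"],s["force"])
B=tob(cloud(c));g=c["img"].max(2)
m=(g<60)&(abs(B[...,0]-200)<12)&(abs(B[...,1])<30)&(B[...,2]>47)&(B[...,2]<62)
print(np.percentile(B[m],[1,50,99],0).round(1),m.sum())
E
```

```text
t: 2.85
tool_pos: [508.4, -144.4, 89.8]
tcp_rot: [-3.141, 0.002, 0.088]
force: [-0.7, -0.2, -0.3]
gripper_width: -0.001
[232.09708731   1.08109031  91.46541584] [-3.14143427e+00  4.70635823e-04  8.81796445e-02] [ 0.86814999  0.03514911 -0.16762047]
[[196.1 -20.7  47.4]
 [201.2   3.3  54.5]
 [204.8  23.5  56.4]] 994
```

View pics/w2.png

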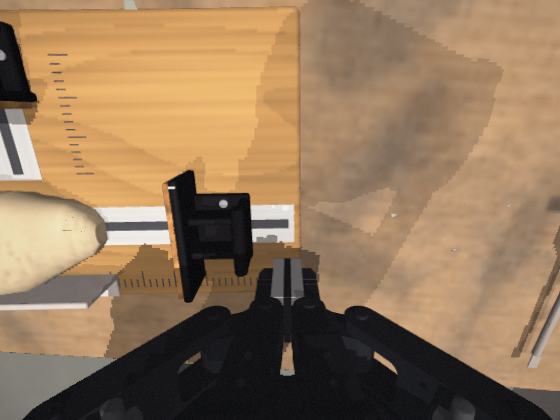

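```bash
python3 -m inch '0 0 3 0 0 0;0 0 2 0 0 0;0 0 .9 0 0 0;0 0 0 0 0 0;0 -.4 0 0 0 0;0 -.4 0 0 0 0;0 -.3 0 0 0 0;0 -.3 0 0 0 0'; python3 -c "
from h import *
s=sense();print(tob(s['tool_pos']),s['force']@XB,s['force'])"
```

```text
t: 3.7
tool_pos: [508.5, -129.9, 33.0]
tcp_rot: [3.141, -0.001, 0.089]
force: [1.0, -2.5, 2.0]
gripper_width: 0.0
[217.44980358   1.64863294  33.0194345 ] 2.5934630171416417 [ 0.95283037 -2.51801509  1.9782542 ]
```

```bash
python3 -m inch '0 -.6 0 0 0 0;0 -.6 0 0 0 0;0 -.6 0 0 0 0;0 -.6 0 0 0 0;0 -.6 0 0 0 0;0 -.6 0 0 0 0;0 -.5 0 0 0 0;0 -.3 0 0 0 0'
python3 - <<'E'
from h import *
c=cam("wrist");cv2.imwrite("pics/w3.png",c["img"][:,:,::-1])
s=sense();print(tob(s["tool_pos"]),s["tcp_rot"],s["force"])
B=tob(cloud(c));g=c["img"].max(2)
m=(g<60)&(abs(B[...,1])<42)&(B[...,2]>47)&(B[...,2]<62)&(B[...,0]<165)
print(np.percentile(B[m],[1,50,99],0).round(1),m.sum())
E
```

```text
t: 4.5
tool_pos: [504.1, -85.8, 32.2]
tcp_rot: [-3.142, 0.0, 0.089]
force: [-1.1, -2.4, 1.3]
gripper_width: -0.006
[172.87214072   1.24791448  32.16772426] [-3.14128006e+00  3.10341597e-04  8.91626797e-02] [ 0.26730508 -0.29717433 -0.53699199]
[[115.5 -37.5  47.3]
 [120.7  12.5  54.6]
 [164.1  41.1  60. ]] 3604
```

View pics/w3.png

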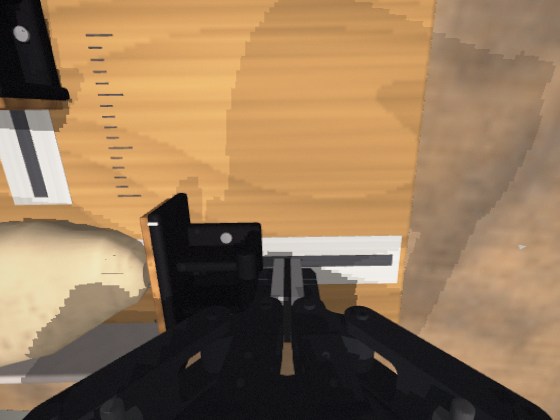

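```bash
python3 -m inch '0 -.25 0 0 0 0;0 -.25 0 0 0 0;0 -.25 0 0 0 0;0 -.25 0 0 0 0;0 -.2 0 0 0 0;0 -.2 0 0 0 0'; python3 -m inch '0 -.2 0 0 0 0;0 -.15 0 0 0 0;0 -.15 0 0 0 0'; python3 -c "
from h import *
s=sense();print(tob(s['tool_pos']),s['force']@XB,s['force'])"
```

```text
t: 5.15
tool_pos: [503.0, -72.2, 32.2]
tcp_rot: [-3.142, 0.0, 0.089]
force: [-0.3, -3.0, -0.4]
gripper_width: 0.0
t: 5.45
tool_pos: [502.5, -67.6, 32.3]
tcp_rot: [3.141, 0.0, 0.089]
force: [-1.6, -6.7, -1.2]
gripper_width: 0.001
[154.8466012    1.30511938  32.28304807] 6.525074508791161 [-1.55569963 -6.69198278 -1.23528114]
```

```bash
python3 -m inch '0 -.1 0 0 0 0;0 -.1 0 0 0 0;0 -.1 0 0 0 0'; python3 -m inch '0 -.1 0 0 0 0;0 -.05 0 0 0 0'; python3 -c "
from h import *
s=sense();print(tob(s['tool_pos']),s['force']@XB,s['force'])
c=cam('scene');cv2.imwrite('pics/s4.png',cv2.resize(c['img'][180:300,200:350],None,fx=5,fy=5,interpolation=cv2.INTER_CUBIC)[:,:,::-1])
c=cam('top');cv2.imwrite('pics/t4.png',cv2.resize(c['img'][170:265,200:350],None,fx=5,fy=5,interpolation=cv2.INTER_CUBIC)[:,:,::-1])
"
```

```text
t: 5.75
tool_pos: [502.2, -64.7, 32.3]
tcp_rot: [3.141, 0.0, 0.089]
force: [-1.9, -6.4, -1.4]
gripper_width: 0.0
t: 5.95
tool_pos: [502.1, -63.2, 32.3]
tcp_rot: [3.141, 0.0, 0.089]
force: [-3.1, -6.3, -0.8]
gripper_width: -0.003
[150.40936102   1.25587416  32.2693448 ] 6.02721801366221 [-3.13213953 -6.33436705 -0.83134102]
```

View pics/s4.png

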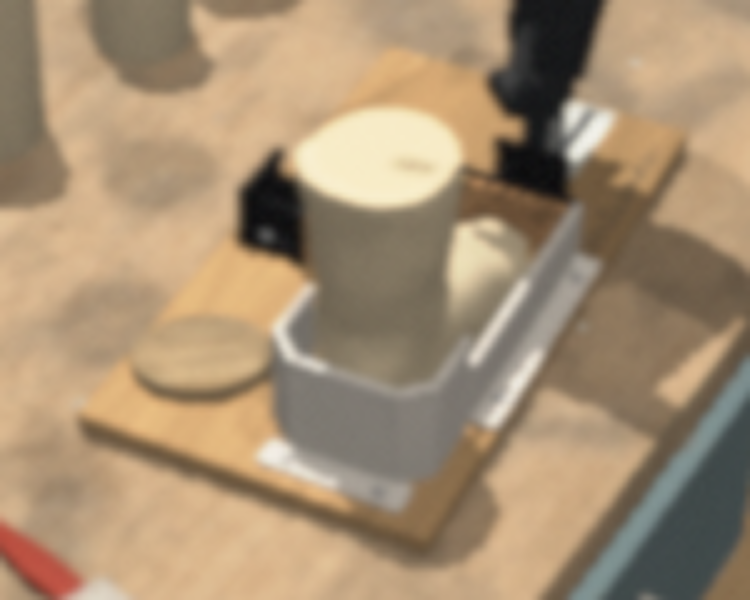

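View pics/t4.png

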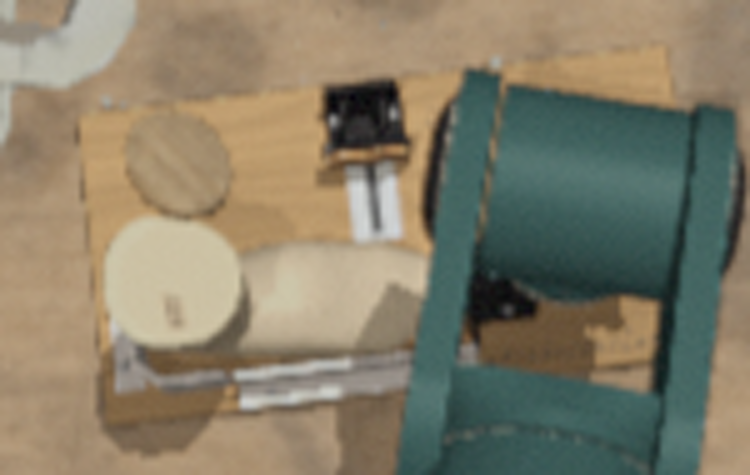

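```bash
python3 -m inch '0 -.07 0 0 0 0;0 -.07 0 0 0 0'; python3 -m inch '0 -.05 0 0 0 0;0 -.05 0 0 0 0'
```

```text
t: 6.25
tool_pos: [502.0, -62.3, 32.3]
tcp_rot: [3.14, 0.0, 0.089]
force: [-1.8, -15.8, -1.1]
gripper_width: 0.005
t: 6.45
tool_pos: [501.9, -62.1, 32.4]
tcp_rot: [3.138, 0.0, 0.089]
force: [-1.1, -21.0, -1.7]
gripper_width: 0.003
```

```bash
python3 -m inch '0 .3 0 0 0 0;0 .6 0 0 0 0;0 .6 0 0 0 0;0 0 -3 0 0 0;0 0 -4 0 0 0;1.5 .5 -4 0 0 0;3 0 -2 0 0 0;0 0 0 0 0 0'
python3 - <<'E'
from h import *
c=cam("wrist");cv2.imwrite("pics/w5.png",c["img"][:,:,::-1])
s=sense();print(tob(s["tool_pos"]),s["tcp_rot"],s["force"])
B=tob(cloud(c));g=c["img"].max(2)
m=(g<60)&(abs(B[...,1])<44)&(B[...,2]>50)&(B[...,2]<62)&(B[...,0]<110)&(B[...,0]>70)
print("plate",np.percentile(B[m],[1,50,99],0).round(1),m.sum())
m=(g<60)&(abs(B[...,1])<26)&(B[...,2]>50)&(B[...,2]<60)&(B[...,0]<145)&(B[...,0]>115)
print("lip",np.percentile(B[m],[1,50,99],0).round(1),m.sum())
m=(g<60)&(abs(B[...,0]-42)<35)&(B[...,2]>50)&(B[...,2]<60)&(B[...,1]<140)&(B[...,1]>110)
print("wlip",np.percentile(B[m],[1,50,99],0).round(1),m.sum())
E
```

```text
t: 7.25
tool_pos: [551.7, -76.7, 165.8]
tcp_rot: [3.141, -0.005, 0.089]
force: [-0.5, 0.0, -0.3]
gripper_width: -0.004
[168.09261991  47.68029301 163.45922905] [ 3.14136502e+00 -1.89945122e-03  8.90674387e-02] [-0.37746542  0.08680543 -0.28801174]
plate [[ 92.3 -40.5  50.2]
 [ 95.8   1.5  55. ]
 [ 98.   40.8  57. ]] 549
lip [[126.4 -22.   50.3]
 [131.6   2.2  54.6]
 [135.4  22.5  56.5]] 438
wlip [[ 20.1 120.8  50.8]
 [ 42.2 125.4  54.6]
 [ 64.7 129.2  56.6]] 639
```

View pics/w5.png

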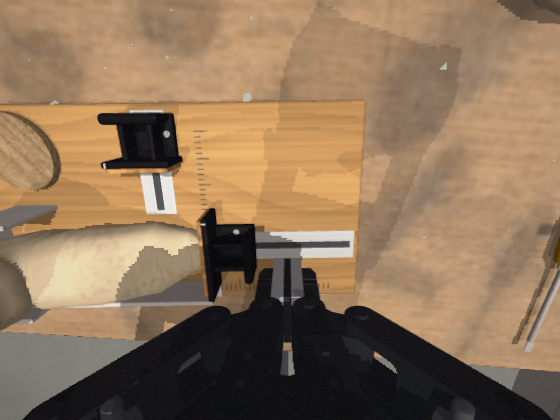

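Run:
```python
from h import *
for n in ["top","scene"]:
    P=cloud(cam(n))
    for z0 in (30,80,120,160,200):
        m=(P[...,2]>z0)&(P[...,2]<400)&(P[...,0]>660)&(P[...,0]<900)&(P[...,1]>-80)&(P[...,1]<200)
        q=P[m]
        if len(q): print(n,z0,len(q),np.percentile(q[:,0],[.5,2,10]).round(0),q[q[:,0].argmin()].round(0))
```

```text
top 30 2437 [770. 772. 784.] [768. -79.  50.]
top 80 2074 [771. 776. 787.] [769. -76. 105.]
top 120 1738 [778. 784. 797.] [771. -75. 126.]
top 160 1206 [800. 832. 875.] [788.  44. 162.]
top 200 182 [876. 879. 890.] [874. 151. 202.]
scene 30 1460 [765. 766. 771.] [762. -77.  67.]
scene 80 628 [766. 767. 772.] [764. -69.  84.]
scene 120 81 [770. 772. 776.] [769. -68. 122.]
```

```bash
python3 -m inch '2.5 -2.1 0 0 0 0;2.5 -2.1 0 0 0 0;2.6 -2.1 0 0 0 0;2.6 -2.1 0 0 0 0;0 -2.1 0 0 0 0;0 -2.1 3 0 0 0;0 0 3 0 0 0;0 0 0 0 0 0'
python3 - <<'E'
from h import *
c=cam("wrist");cv2.imwrite("pics/w6.png",c["img"][:,:,::-1])
s=sense();print(tob(s["tool_pos"]),s["tcp_rot"],s["force"])
B=tob(cloud(c));g=c["img"].max(2)
m=(g<60)&(abs(B[...,0]-42)<35)&(B[...,2]>50)&(B[...,2]<60)&(B[...,1]<140)&(B[...,1]>110)
print("wlip",np.percentile(B[m],[1,50,99],0).round(1),m.sum())
E
```

```text
t: 8.2
tool_pos: [636.1, 58.3, 97.1]
tcp_rot: [-3.141, 0.008, 0.09]
force: [-1.0, -0.2, -0.3]
gripper_width: 0.0
[ 41.94430944 146.79352548  99.99174977] [-3.14144632  0.00466718  0.08897159] [-0.39432477 -0.02843418  0.7728138 ]
wlip [[ 19.4 122.6  50.2]
 [ 51.2 127.8  54.2]
 [ 63.3 129.9  56.3]] 373
```

View pics/w6.png

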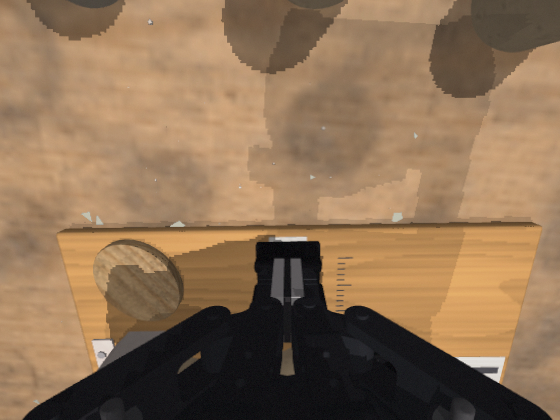

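```bash
python3 -m inch '.5 0 0 0 0 0;0 0 0 0 0 0;0 0 2.5 0 0 0;0 0 2.5 0 0 0;0 0 1.7 0 0 0;0 0 0 0 0 0'; python3 -c "
from h import *
s=sense();print(tob(s['tool_pos']),s['tcp_rot'],s['force'])"
```

```text
t: 8.85
tool_pos: [643.2, 58.3, 33.6]
tcp_rot: [-3.141, 0.003, 0.089]
force: [0.5, 0.8, 0.5]
gripper_width: -0.002
[ 42.0863106  152.71168822  33.59678103] [-3.14146167e+00  2.67121930e-03  8.85022021e-02] [0.53505321 0.82647907 0.51514315]
```

```bash
python3 -m inch '-.5 0 0 0 0 0;-.4 0 0 0 0 0;-.3 0 0 0 0 0;-.5 0 0 0 0 0;-.5 0 0 0 0 0'; python3 -m inch '-.5 0 0 0 0 0;-.5 0 0 0 0 0;-.4 0 0 0 0 0;-.3 0 0 0 0 0';python3 -c "
from h import *
s=sense();print(tob(s['tool_pos']),s['tcp_rot'],s['force'],s['force']@YB)
c=cam('wrist');cv2.imwrite('pics/w7.png',c['img'][:,:,::-1])
"
```

```text
t: 9.35
tool_pos: [622.2, 56.6, 36.1]
tcp_rot: [3.141, -0.002, 0.089]
force: [0.9, -0.1, 2.1]
gripper_width: 0.002
t: 9.75
tool_pos: [604.8, 55.1, 35.3]
tcp_rot: [3.142, -0.0, 0.089]
force: [2.0, -0.1, 1.7]
gripper_width: -0.006
[ 41.87681038 114.15689093  35.33142257] [ 3.14154529e+00 -3.46842568e-05  8.87644927e-02] [ 2.01576396 -0.08059805  1.66266602] 2.0003615908984527
```

View pics/w7.png

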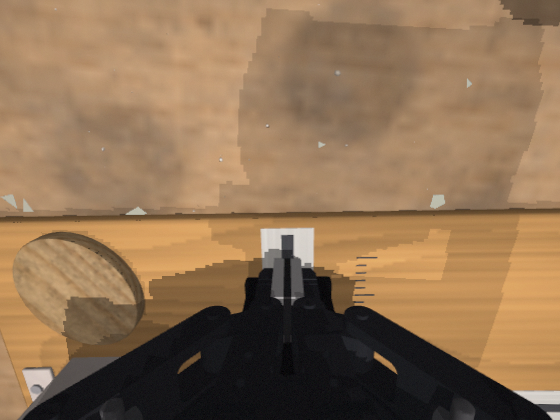

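```bash
python3 -m inch '-.3 0 0 0 0 0;-.3 0 0 0 0 0;-.3 0 0 0 0 0;-.2 0 0 0 0 0;-.2 0 0 0 0 0'; python3 -m inch '-.15 0 0 0 0 0;-.15 0 0 0 0 0';python3 -c "
from h import *
s=sense();print(tob(s['tool_pos']),s['force']@YB)
"
```

```text
t: 10.3
tool_pos: [592.0, 53.9, 35.3]
tcp_rot: [3.141, 0.0, 0.089]
force: [2.6, -1.6, 0.4]
gripper_width: 0.003
t: 10.5
tool_pos: [589.0, 53.6, 35.2]
tcp_rot: [3.142, 0.0, 0.089]
force: [2.5, -1.7, -0.5]
gripper_width: 0.0
[41.86695448 98.37867769 35.24698418] 2.3063641709284393
```

```bash
for i in 1; do python3 -m inch '-.15 0 0 0 0 0;-.1 0 0 0 0 0'; python3 -m inch '-.1 0 0 0 0 0;-.1 0 0 0 0 0'; done
```

```text
t: 10.7
tool_pos: [586.6, 53.5, 35.3]
tcp_rot: [-3.142, 0.0, 0.089]
force: [2.6, -1.2, -1.0]
gripper_width: -0.001
t: 10.9
tool_pos: [584.6, 53.3, 35.3]
tcp_rot: [-3.142, 0.0, 0.089]
force: [2.4, -1.5, -0.3]
gripper_width: -0.001
```

```bash
python3 -m inch '-.1 0 0 0 0 0;-.1 0 0 0 0 0'; python3 -m inch '-.07 0 0 0 0 0;-.07 0 0 0 0 0'
```

```text
t: 11.1
tool_pos: [582.6, 53.1, 35.3]
tcp_rot: [3.142, 0.0, 0.089]
force: [2.3, -1.3, -0.4]
gripper_width: 0.0
t: 11.3
tool_pos: [581.7, 53.0, 35.4]
tcp_rot: [3.142, -0.001, 0.089]
force: [10.3, -0.9, -4.0]
gripper_width: -0.001
```

```bash
python3 -m inch '-.05 0 0 0 0 0;0 0 0 0 0 0'; python3 -m inch '-.05 0 0 0 0 0;0 0 0 0 0 0'
```

```text
t: 11.5
tool_pos: [581.3, 52.9, 35.4]
tcp_rot: [3.141, -0.001, 0.089]
force: [7.8, -2.0, -4.1]
gripper_width: 0.004
t: 11.7
tool_pos: [580.9, 52.9, 35.4]
tcp_rot: [3.141, -0.002, 0.089]
force: [7.4, -1.1, -4.4]
gripper_width: 0.0
```

```bash
python3 -m inch '-.05 0 0 0 0 0;-.05 0 0 0 0 0'; python3 -m inch '-.05 0 0 0 0 0;-.05 0 0 0 0 0'
```

```text
t: 11.9
tool_pos: [580.0, 52.8, 35.4]
tcp_rot: [3.141, -0.002, 0.089]
force: [10.4, -2.1, -4.6]
gripper_width: -0.007
t: 12.1
tool_pos: [579.3, 52.7, 35.4]
tcp_rot: [3.141, -0.003, 0.089]
force: [15.4, -1.1, -7.2]
gripper_width: 0.001
```

```bash
python3 -m inch '-.05 0 0 0 0 0;0 0 0 0 0 0'; python3 -m inch '-.05 0 0 0 0 0;0 0 0 0 0 0'
```

```text
t: 12.3
tool_pos: [579.2, 52.7, 35.5]
tcp_rot: [3.141, -0.004, 0.089]
force: [17.1, -1.0, -8.5]
gripper_width: -0.005
t: 12.5
tool_pos: [579.1, 52.7, 35.5]
tcp_rot: [3.141, -0.005, 0.089]
force: [21.3, -0.9, -11.2]
gripper_width: 0.0
```

```bash
python3 -m inch '.4 0 0 0 0 0;.6 0 0 0 0 0;.6 0 0 0 0 0;0 0 -3 0 0 0;0 0 -4.5 0 0 0;0 1 -4.5 0 0 0;0 3 -3.5 0 0 0;0 4 -2 0 0 0';python3 -m inch '0 4 -2 0 0 0;0 2 -2 0 0 0;0 0 0 0 0 0;0 0 0 0 0 0;0 0 0 0 0 0'
python3 - <<'E'
from h import *
c=cam("wrist");cv2.imwrite("pics/w8.png",c["img"][:,:,::-1])
np.savez("w8.npz",**{k:c[k] for k in ["img","range_z","camera_matrix","k1","T"]})
s=sense();print(tob(s["tool_pos"]),s["tcp_rot"],s["force"])
B=tob(cloud(c));g=c["img"].max(2)
def st(n,m):
    print(n,m.sum(),np.percentile(B[m],[1,50,99],0).round(1).tolist() if m.sum() else "")
z=(g<60)&(B[...,2]>50)&(B[...,2]<60)
st("toe plate",z&(abs(B[...,1])<44)&(B[...,0]<110)&(B[...,0]>85))
st("toe lip",z&(abs(B[...,1])<26)&(B[...,0]<145)&(B[...,0]>115))
st("w plate",z&(abs(B[...,0]-42)<32)&(B[...,1]<60)&(B[...,1]>28))
st("w lip",z&(abs(B[...,0]-42)<26)&(B[...,1]<95)&(B[...,1]>62))
E
```

```text
t: 13.3
tool_pos: [601.1, -25.5, 214.0]
tcp_rot: [3.141, -0.003, 0.091]
force: [0.6, -0.0, -0.2]
gripper_width: -0.002
t: 13.8
tool_pos: [605.5, -84.5, 249.1]
tcp_rot: [-3.141, 0.001, 0.089]
force: [0.4, -0.2, 0.0]
gripper_width: 0.002
[180.85180847 102.32720077 249.12035231] [-3.14097160e+00  1.53168194e-03  8.97860549e-02] [ 0.18291657 -0.9371522   0.23239349]
toe plate 292 [[92.5, -40.5, 50.4], [95.6, 1.6, 55.1], [98.0, 40.6, 57.0]]
toe lip 239 [[126.5, -21.9, 50.3], [131.6, 1.9, 54.8], [135.3, 22.1, 56.8]]
w plate 241 [[16.3, 34.8, 50.2], [45.0, 38.1, 54.9], [70.0, 40.1, 57.0]]
w lip 292 [[20.7, 69.7, 50.2], [43.4, 74.2, 54.7], [64.7, 77.5, 56.9]]
```

View pics/w8.png

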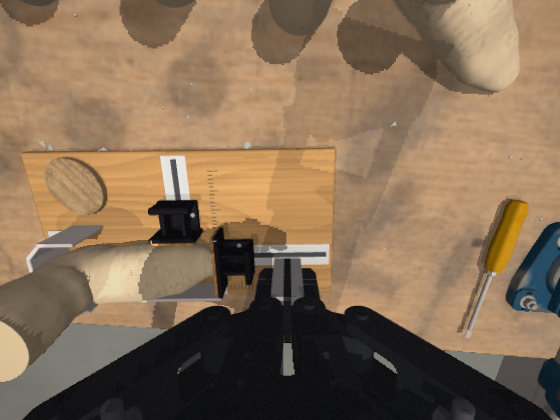

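Run:
```python
from h import *
c=cam('scene');cv2.imwrite('pics/s9.png',cv2.resize(c['img'][180:300,200:350],None,fx=5,fy=5,interpolation=cv2.INTER_CUBIC)[:,:,::-1])
c=cam('top');cv2.imwrite('pics/t9.png',cv2.resize(c['img'][170:265,200:350],None,fx=5,fy=5,interpolation=cv2.INTER_CUBIC)[:,:,::-1])
c=dict(np.load("w8.npz"))
cv2.imwrite('pics/w8z.png',cv2.resize(c['img'][190:310,10:260],None,fx=3.2,fy=3.2,interpolation=cv2.INTER_CUBIC)[:,:,::-1])
```

```text
(no output)
```

View pics/s9.png

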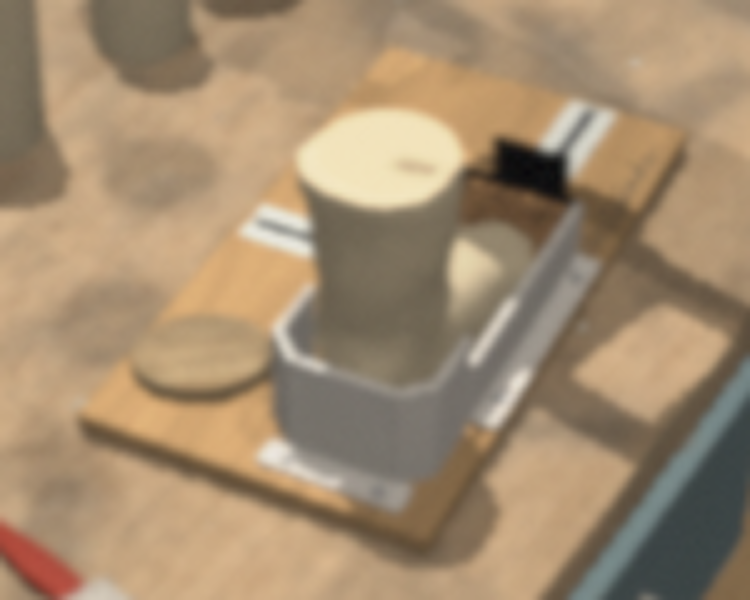

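View pics/t9.png

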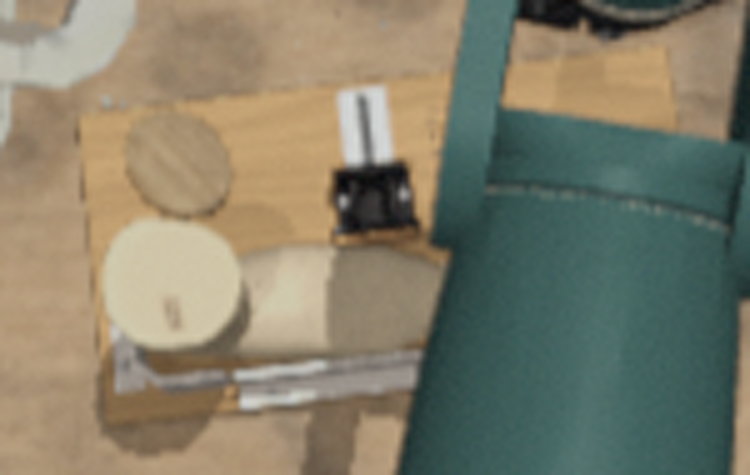

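View pics/w8z.png

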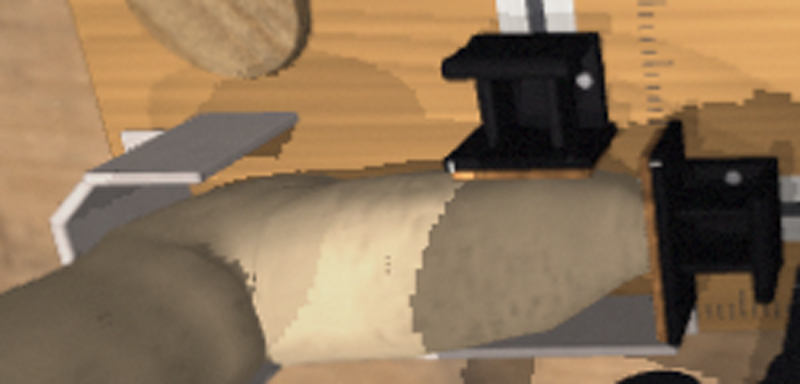

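Run:
```python
from h import *
for n in ["top","scene"]:
    P=cloud(cam(n))
    for z0,z1 in ((200,400),(400,500),(500,600),(600,800)):
        m=(P[...,2]>z0)&(P[...,2]<z1)&(P[...,0]>150)&(P[...,0]<750)&(P[...,1]>60)&(P[...,1]<600)
        q=P[m]
        if len(q)>5: print(n,z0,len(q),np.percentile(q,[1,99],0).round(0).tolist())
```

```text
top 200 168 [[619.0, 572.0, 227.0], [647.0, 600.0, 307.0]]
top 400 3000 [[468.0, 202.0, 434.0], [634.0, 488.0, 499.0]]
top 500 4062 [[179.0, 66.0, 501.0], [633.0, 437.0, 597.0]]
top 600 4561 [[474.0, 107.0, 605.0], [578.0, 429.0, 799.0]]
scene 200 812 [[616.0, 566.0, 203.0], [689.0, 600.0, 305.0]]
scene 400 7663 [[467.0, 240.0, 431.0], [661.0, 493.0, 499.0]]
scene 500 9713 [[156.0, 61.0, 501.0], [648.0, 459.0, 598.0]]
scene 600 4452 [[509.0, 300.0, 601.0], [618.0, 410.0, 685.0]]
```

```bash
python3 -m inch '-1.5 -2 0 0 0 0;-2.9 -3 0 0 0 0;-2.9 -3 0 0 0 0;-2.9 -3 0 0 0 0;-2.9 -3 0 0 0 0;-2.9 -3 0 0 0 0;-2.9 -2.5 0 0 0 0;-2.8 -2.5 0 0 0 0';python3 -m inch '0 0 0 0 0 0;0 0 0 0 0 0'
python3 - <<'E'
from h import *
c=cam("wrist");cv2.imwrite("pics/w10.png",c["img"][:,:,::-1])
np.savez("w10.npz",**{k:c[k] for k in ["img","range_z","camera_matrix","k1","T"]})
s=sense();print(tob(s["tool_pos"]),s["tcp_rot"],tob(c["T"][:3,3]))
c=cam('top');cv2.imwrite('pics/t10.png',cv2.resize(c['img'][170:265,200:350],None,fx=5,fy=5,interpolation=cv2.INTER_CUBIC)[:,:,::-1])
E
```

```text
t: 14.85
tool_pos: [368.5, 115.3, 250.2]
tcp_rot: [-3.141, -0.0, 0.089]
force: [-0.4, 1.5, 0.7]
gripper_width: 0.0
t: 15.05
tool_pos: [369.8, 114.9, 250.6]
tcp_rot: [-3.142, -0.001, 0.091]
force: [0.1, 0.1, 0.3]
gripper_width: -0.001
[ -38.42946578 -114.08115585  250.37355371] [ 3.14150714e+00 -5.04893808e-04  8.95853434e-02] [-39.2427986  -34.94748724 393.68506377]
```

View pics/w10.png

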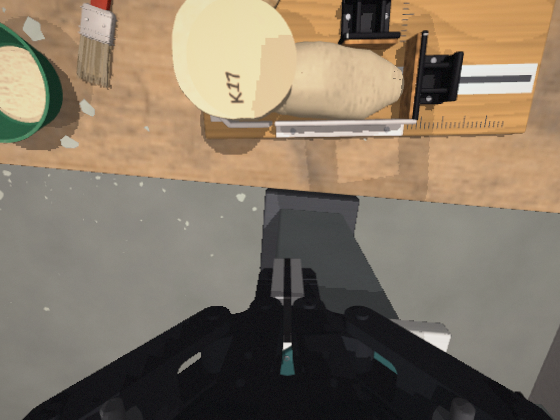

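View pics/t10.png

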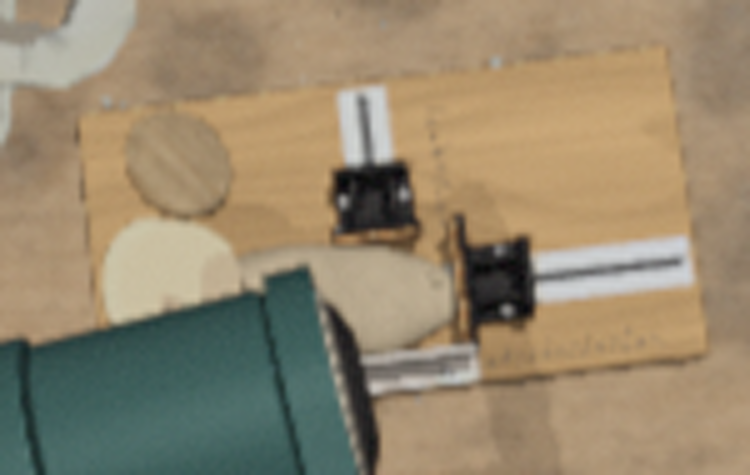

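Run:
```python
from h import *
c=dict(np.load("w10.npz"));c["k1"]=float(c["k1"])
cv2.imwrite('pics/w10z.png',cv2.resize(c['img'][0:150,260:480],None,fx=3.6,fy=3.6,interpolation=cv2.INTER_CUBIC)[:,:,::-1])
B=tob(cloud(c));im=c["img"].astype(int);yel=(im[...,0]-im[...,2]>25)
for f in ("w1.npz","w8.npz","w10.npz"):
    c=dict(np.load(f));c["k1"]=float(c["k1"]);B=tob(cloud(c))
    print(f)
    for x in range(0,101,10):
        m=(abs(B[...,0]-x)<1.5)&(B[...,2]>30)&(B[...,2]<120)&(B[...,1]>-60)&(B[...,1]<45)&(c["img"].max(2)>60)
        q=B[m]
        if len(q): 
            i=q[:,1].argmax();j=q[q[:,2]>30][:,1].argmin();print(x,q[i].round(1),q[j].round(1))
```

```text
w1.npz
0 [ 0.8 32.3 52.3] [ -1.  -46.5  54.3]
10 [10.5 32.  51.1] [ 11.1 -45.6  56. ]
20 [18.9 31.1 52.6] [ 21.1 -46.5  54.4]
30 [31.3 30.6 41. ] [ 31.1 -46.2  55. ]
40 [38.9 30.9 37.1] [ 40.6 -46.3  54.8]
50 [49.7 30.4 40.3] [ 50.8 -45.9  55.7]
60 [58.6 27.2 33.9] [ 61.3 -46.4  54.8]
70 [69.2 23.  34.2] [ 71.5 -44.6  55.3]
80 [78.7 19.3 31.6] [ 79.9 -44.4  55.7]
90 [89.1 12.1 32. ] [ 89.9 -44.2  56.4]
w8.npz
0 [ 0.  30.2 52.4] [ -1.3 -45.9  55.3]
10 [ 9.1 29.4 62.1] [ 11.2 -46.1  55.1]
20 [19.3 38.2 55.8] [ 20.2 -45.9  55.4]
30 [28.6 34.6 56.6] [ 31.2 -46.5  54.7]
40 [40.1 33.1 53.3] [ 39.6 -47.3  53.6]
50 [51.1 33.4 53.9] [ 49.3 -46.1  55.4]
60 [58.5 33.7 54.6] [ 60.4 -45.3  54.4]
70 [68.6 32.1 35.6] [ 69.3 -45.3  54.5]
80 [79.5  9.3 31.3] [ 79.9 -44.4  55.8]
90 [89.3 39.  36.2] [ 90.9 -45.4  54.4]
w10.npz
0 [ 0.1 27.7 68.6] [ -0.1 -47.4  54.1]
10 [ 9.3 27.  63.3] [  9.4 -47.4  54.4]
20 [19.9 38.2 53.8] [ 21.2 -47.4  53.8]
30 [29.1 33.1 53.5] [ 28.5 -47.4  54.4]
40 [40.  33.1 53. ] [ 39.5 -47.5  52.8]
50 [49.  33.3 52.1] [ 51.3 -46.4  56. ]
60 [60.3 39.6 54.3] [ 59.9 -46.5  55.1]
70 [69.4 39.8 53.1] [ 69.4 -45.5  54.7]
80 [79.7  9.1 30.7] [ 79.1 -45.6  54. ]
90 [90.7 37.8 53.5] [ 89.  -45.6  53. ]
```

View pics/w10z.png

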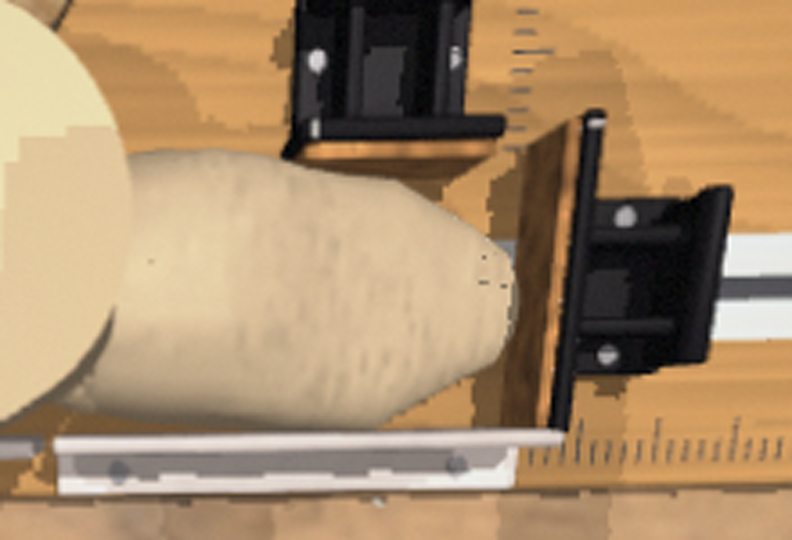

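Run:
```python
from h import *
c=dict(np.load("w10.npz"));c["k1"]=float(c["k1"]);B=tob(cloud(c))
for v in (76,80,84):
    print(v)
    for u in range(392,424): print(u,B[v,u].round(1),c["img"][v,u].tolist())
```

```text
76
392 [72.1  1.7 36.9] [213, 187, 150]
393 [73.2  1.7 36.7] [214, 187, 150]
394 [74.6  1.8 35.7] [217, 190, 153]
395 [75.9  1.8 35.1] [218, 190, 154]
396 [76.9  1.8 35.1] [219, 193, 154]
397 [78.3  1.9 34.2] [215, 189, 152]
398 [79.3  1.9 34.3] [209, 180, 146]
399 [80.4  1.9 34.2] [209, 184, 148]
400 [81.5  1.9 34.1] [215, 188, 151]
401 [82.8  2.  33.4] [218, 189, 153]
402 [83.9  2.  33.2] [208, 181, 147]
403 [88.2  2.9 23.8] [97, 79, 57]
404 [88.1  2.6 27.4] [80, 57, 35]
405 [88.1  2.2 30.4] [75, 52, 31]
406 [87.8  1.8 34.4] [76, 52, 31]
407 [87.9  1.5 37.1] [78, 55, 35]
408 [87.6  1.2 40.9] [78, 53, 31]
409 [87.7  0.9 43.5] [73, 52, 32]
410 [87.4  0.5 47.2] [68, 48, 28]
411 [87.7  0.3 49.2] [68, 48, 32]
412 [87.3 -0.1 52.8] [69, 49, 29]
413 [88.3 -0.1 52.9] [141, 99, 57]
414 [89.1 -0.2 53.3] [179, 124, 74]
415 [90.4 -0.1 52.7] [185, 129, 75]
416 [90.8 -0.3 54.4] [143, 100, 61]
417 [92.1 -0.2 53.6] [62, 43, 29]
418 [92.8 -0.3 54.2] [18, 17, 18]
419 [93.8 -0.3 54.4] [38, 37, 38]
420 [94.5 -0.4 55.1] [40, 38, 40]
421 [95.4 -0.4 55.2] [31, 29, 32]
422 [96.1 -0.5 56. ] [25, 25, 28]
423
[... 1608 characters left out ...]
10, 89]
404 [87.9 -5.7 30.9] [90, 69, 50]
405 [87.9 -6.  33.7] [76, 52, 33]
406 [87.7 -6.3 37.4] [71, 49, 30]
407 [87.8 -6.5 40. ] [74, 51, 31]
408 [87.7 -6.8 43.2] [68, 48, 31]
409 [88.1 -6.9 45. ] [73, 52, 33]
410 [88.2 -7.1 47.7] [82, 58, 35]
411 [88.  -7.4 51. ] [85, 60, 37]
412 [88.1 -7.6 53.4] [148, 104, 63]
413 [88.8 -7.7 54.1] [187, 131, 77]
414 [89.9 -7.7 54. ] [183, 129, 79]
415 [91.  -7.6 53.6] [140, 99, 63]
416 [91.5 -7.8 55.1] [59, 41, 29]
417 [92.6 -7.7 54.8] [16, 16, 17]
418 [93.8 -7.7 54.3] [35, 35, 36]
419 [94.3 -7.8 55.5] [38, 35, 39]
420 [95.3 -7.8 55.8] [29, 30, 30]
421 [96.  -7.9 56.5] [27, 25, 29]
422 [109.8  -5.3  24.6] [40, 38, 41]
423 [110.9  -5.4  24.8] [42, 41, 43]
```

```bash
python3 -m inch '1.6 3 0 0 0 0;2.5 4 0 0 0 0;2.5 4 0 0 0 0;2.5 4 0 0 0 0;2.5 4 0 0 0 0;0 1 3 0 0 0;0 0 4.5 0 0 0;0 0 4.5 0 0 0'; python3 -m inch '0 0 3.5 0 0 0;0 0 1 0 0 0;0 0 0 0 0 0'; python3 -c "
from h import *
s=sense();print(tob(s['tool_pos']),s['force'])
c=cam('wrist');cv2.imwrite('pics/w11.png',c['img'][:,:,::-1])"
```

```text
t: 15.95
tool_pos: [503.7, -76.2, 128.4]
tcp_rot: [-3.142, 0.0, 0.086]
force: [0.9, 0.7, -0.4]
gripper_width: -0.001
t: 16.25
tool_pos: [503.0, -75.0, 84.3]
tcp_rot: [-3.141, 0.003, 0.088]
force: [-0.0, -1.1, 1.0]
gripper_width: -0.002
[162.25989208   1.12138099  84.27397993] [-0.03500292 -1.05326499  0.95611569]
```

View pics/w11.png

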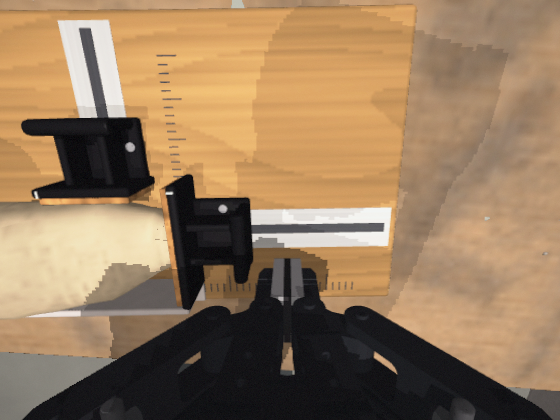

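Toe slide sits at about (165–250, 175–310), with the toes against the cork. Finger is behind the lip with a clear gap. Lower, then nudge gently as a check.

```bash
python3 -m inch '0 0 2.5 0 0 0;0 0 2 0 0 0;0 0 .7 0 0 0;0 -.4 0 0 0 0;0 -.3 0 0 0 0;0 -.2 0 0 0 0;0 -.1 0 0 0 0';python3 -m inch '0 -.1 0 0 0 0;0 0 0 0 0 0'; python3 -c "
from h import *
s=sense();print(tob(s['tool_pos']),s['force']@XB)"
```

```text
t: 17.0
tool_pos: [502.9, -64.2, 34.3]
tcp_rot: [3.141, -0.001, 0.089]
force: [-1.0, 0.5, 0.4]
gripper_width: -0.0
t: 17.2
tool_pos: [502.4, -63.4, 33.6]
tcp_rot: [3.142, -0.0, 0.089]
force: [0.4, 0.4, -0.5]
gripper_width: 0.002
[150.62922479   1.60369308  33.58007072] -0.3179911802400703
```

```bash
python3 -m inch '0 -.06 0 0 0 0;0 0 0 0 0 0';python3 -m inch '0 -.05 0 0 0 0;0 0 0 0 0 0';python3 -m inch '0 -.03 0 0 0 0;0 0 0 0 0 0'; python3 -c "
from h import *
s=sense();print(tob(s['tool_pos']),s['force']@XB)"
```

```text
t: 17.4
tool_pos: [502.3, -62.9, 33.4]
tcp_rot: [3.141, -0.0, 0.089]
force: [-0.0, 0.3, 0.2]
gripper_width: -0.005
t: 17.6
tool_pos: [502.3, -62.7, 33.4]
tcp_rot: [3.141, -0.0, 0.089]
force: [-0.3, -5.1, 1.7]
gripper_width: 0.004
t: 17.8
tool_pos: [502.3, -62.6, 33.4]
tcp_rot: [3.141, -0.0, 0.089]
force: [-0.4, -7.9, 0.9]
gripper_width: 0.0
[149.83980324   1.52275095  33.38292132] 7.837638774720233
```

```bash
python3 -m inch '0 -.04 0 0 0 0;0 0 0 0 0 0';python3 -m inch '0 -.04 0 0 0 0;0 0 0 0 0 0'; python3 -c "
from h import *
s=sense();print(tob(s['tool_pos']),s['force']@XB)"
```

```text
t: 18.0
tool_pos: [502.3, -62.5, 33.4]
tcp_rot: [3.14, -0.0, 0.089]
force: [1.2, -11.2, 0.5]
gripper_width: -0.003
t: 18.2
tool_pos: [502.3, -62.4, 33.4]
tcp_rot: [3.139, -0.0, 0.089]
force: [1.7, -13.6, -0.0]
gripper_width: 0.0
[149.62735067   1.53087522  33.4203025 ] 13.683969848286825
```

```bash
python3 -m inch '0 .3 0 0 0 0;0 .6 0 0 0 0;0 .6 0 0 0 0;0 0 -3 0 0 0;0 0 -4 0 0 0;0 1 -4.5 0 0 0;3 3 -3 0 0 0;3 0 -2 0 0 0';python3 -m inch '0 0 0 0 0 0;0 0 0 0 0 0;0 0 0 0 0 0'
python3 - <<'E'
from h import *
c=cam("wrist");cv2.imwrite("pics/w12.png",c["img"][:,:,::-1])
s=sense();print(tob(s["tool_pos"]),s["force"])
B=tob(cloud(c));g=c["img"].max(2)
def st(n,m):
    print(n,m.sum(),np.percentile(B[m],[1,50,99],0).round(1).tolist() if m.sum() else "")
z=(g<60)&(B[...,2]>50)&(B[...,2]<60)
st("toe plate",z&(abs(B[...,1])<44)&(B[...,0]<110)&(B[...,0]>85))
st("toe lip",z&(abs(B[...,1])<26)&(B[...,0]<145)&(B[...,0]>115))
st("w plate",z&(abs(B[...,0]-42)<32)&(B[...,1]<60)&(B[...,1]>28))
st("w lip",z&(abs(B[...,0]-42)<26)&(B[...,1]<95)&(B[...,1]>62))
c=cam('scene');cv2.imwrite('pics/s12.png',c['img'][:,:,::-1])
E
```

```text
t: 19.0
tool_pos: [566.7, -112.3, 200.4]
tcp_rot: [3.14, -0.003, 0.087]
force: [0.4, -0.5, 0.0]
gripper_width: -0.002
t: 19.3
tool_pos: [564.7, -109.7, 196.1]
tcp_rot: [-3.141, 0.002, 0.089]
force: [-0.4, -0.7, 0.8]
gripper_width: -0.004
[202.26934435  59.42553945 196.16049323] [0.27160506 0.69803017 0.3485275 ]
toe plate 473 [[92.7, -40.3, 50.5], [96.2, 0.9, 55.0], [98.4, 40.6, 56.8]]
toe lip 355 [[127.0, -21.5, 50.3], [132.1, 2.3, 54.7], [135.5, 22.3, 56.6]]
w plate 343 [[17.5, 34.8, 50.1], [44.5, 38.1, 54.9], [70.5, 40.0, 56.8]]
w lip 442 [[21.5, 69.6, 50.5], [44.6, 74.0, 54.7], [65.4, 77.3, 56.7]]
```

View pics/w12.png

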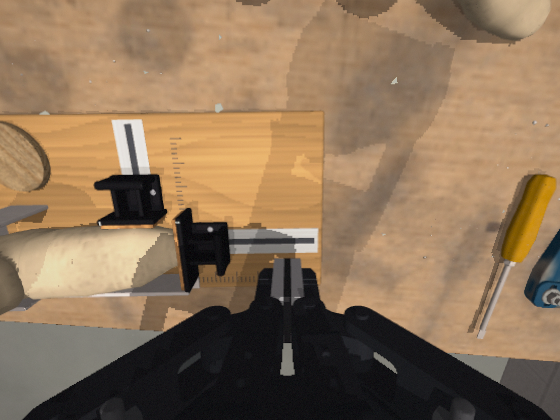

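View pics/s12.png

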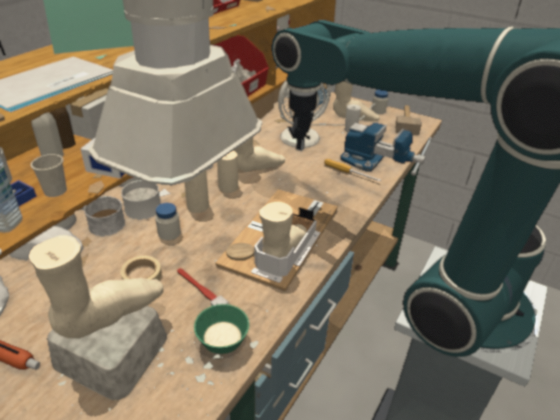

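```bash
python3 -c "
from station import *
print(close_job())"
```

```text
the job is handed in; nothing more can be done
None
```

I drew both slides in and left them snug against the foot. The job is handed in at about 19 s of robot time, with the hand raised clear of the board.

- **Toe slide:** I hooked the shut fingertips behind the lip and drew it in about 68 mm. The foot slid at about 6 N, then the force climbed to 21 N with the slide at a standstill, where the 199 mm length says it should be when the heel is home.
- **Width slide:** I drew it in about 53 mm. The foot slid at about 7–8 N, then the slide stalled as the force rose to 21 N against the fence.
- **Toe slide checked again:** Pushing the width slide turned the foot a few degrees, toes towards the fence. So I hooked the toe lip a second time and pressed to 14 N. It met firm resistance at once and did not move.

**Last checks:**
- The wrist pictures show the toes against the toe cork and the foot against both the fence and the width cork.
- Both slides stayed where I left them after the hand withdrew.
- The cork pad, brush, bowl and screwdriver appear unmoved.

**What did not agree or could not be seen:**
- **Heel:** it is hidden behind the heel stop in every view, so "fully home" rests on the forces and the toe slide position.
- **Width:** the width cork face sits at about y = 30–32 mm on the board. I expected 34 mm from the 74 mm width. I put the difference down to the foot's slight turn and about 1 mm of calibration error.

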